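Shim the rocking bench instrument

TASK

The grey instrument on the bench rocks because the foot at its near-left corner (as the robot sees it) hangs over the cut-out of the steel plate on which its other three feet stand. Press that corner down with the fingertips until its foot meets the bench, to feel it rock, and let it come back; then push the loose wooden wedge, thin end first, under that foot until it is snug without jacking the instrument up, and press the corner firmly again to prove that it no longer rocks. Only press and push: do not pick up the wedge or the instrument, do not shove the instrument along, leave the other things where they are, and finish with the hand clear.

Things in the scene. Friction and masses are not known exactly. Their poses are not given: they have to be found in the camera images.
- instrument: Loose grey instrument, blue front, 200 (x) by 220 (y) mm, 2 kg; origin under its centre at the level of its feet's bottoms, x from front to back, y left, z up. Case from 16 to 74 mm up. Feet: balls of radius 10 mm at x +-78, y +-88 mm; three stand on the plate. Heavier at the far right: at rest it is level, near-left foot in the air; 2 to 4 N on that corner rocks it till the foot meets the bench.
- loose_foot (a point): Centre of the 10 mm radius ball that is the bottom of the instrument's unsupported near-left foot; its lowest point is 10 mm below this and at rest hangs 6 to 11 mm (different each time) above the bench. It lies 22 mm in from the front and left sides of the case.
- corner_top (a point): Point on the flat top of the instrument straight above the unsupported foot: the place to press down.
- plate: Fixed dark steel L-shaped plate let into the bench, its top 6 to 11 mm above the bench (varies). Origin under the instrument's middle, 12 mm below its top. It covers x -140 to 160, y -160 to 20 and x 40 to 160, y 20 to 160 mm of its frame; the near-left quarter is cut away: there the bare bench (height 0) lies under the foot, with about 118 mm free ahead of the foot and 68 mm to its right.
- wedge: Loose wooden wedge lying on the bench in front of the unsupported foot, 100 long (x), 44 wide (y), 50 g; origin at the centre of its underside; x points from the thick end (23 mm high, x = -50, flat upright face to push on) to the thin end (3 mm high, x = +50), roughly towards the foot. Thickness at x is 13 mm - 0.2 x. It slides with under 1 N; against the foot it takes several N.
- wedge_slope (a point): Middle of the wedge's sloping top face, 13 mm above its underside; x runs down the slope to the thin end, y across the wedge, z square out of the slope. The wedge touches the foot when loose_foot is 10 mm along z from here.
- module: Bystander: aluminium box with brass connectors on a dark wooden block, 98 by 55 by 52 mm high over all; origin under its centre.
- termination: Bystander: dark steel flanged cylinder standing upright, 36 mm diameter, 55 mm high; origin under its centre.
- driver: Bystander: screwdriver lying on the bench, 170 mm long along x; origin under its middle.
Things that resemble listed ones, but are neither listed nor needed, are in the scene too. Of the things that look like the wedge, take the one that is farthest to the robot's left at the start.

How it is judged:
By the outcome, as a careful person would: the job done as asked, in the order asked, and still so for the second after the job is handed in, with the robot touching nothing.
It also fails if it takes over 72 s, if anything falls off the work surface, if the arm or the gripper's body presses on something with over 40 N, if the wrist force passes 120 N, or if a joint passes its speed limit or range.

ROBOT

A 6-joint arm with a two-finger parallel gripper is mounted at the origin on the work surface. World frame = base frame: x ahead of the robot, y to its left, z up, the work surface at z = 0. Lengths are in m, angles in rad, forces in N, time in s.
With the tool pointing down it reaches from about 0.35 to 0.975 m from the base axis. Payload 7.1 kg.
Tool frame: the origin (TCP) lies on the centre line of the jaws, within the pads' length; the fingertips stand 11 mm ahead of it and the grasp point (between the pads) lies 8 mm behind it; z points along the fingers, y is the direction in which the jaws open and shut (so a half turn about z gives the same grasp; the last joint's range is limited). The gripper opens to 88 mm and grips with 3 to 60 N. Pads are 20 mm wide; open, the fingers measure 115 mm over their backs; the gripper's body (75 mm by 178 mm) begins 61 mm behind the grasp point.
Start: joints at [-1.318, 0.423, 1.63, -0, 1.089, -0.019], TCP at [0.168, -0.602, 0.234] pointing down, gripper open.
Joint ranges: [-3, 3], [-0.9, 2.11], [0.09, 2.58], [-1.31, 4.45], [0.11, 2.69], [-2.54, 2.54]. Speed limits (rad/s): [2.39, 2.39, 3.01, 3.14, 3.14, 3.14].

INTERFACE

Orientations are given as a unit quaternion [w, x, y, z].
In Python, from workcell import observe, imaging, robot gives the robot as it stands. The module is installed in compiled form; this text tells all that it offers.
- The arm moves only by the shell command python3 -m inch 'ROWS' [FORCE]. ROWS is a JSON object of lists of equal length, an entry for each row: "dp": the shift along the tool's x, y, z in cm, a list of three; "yaw": the turn about the tool's z in degrees; "jaw": the opening, from -1 (shut) to 1 (fully open). In form: {"dp": [[tx, ty, tz], ...], "yaw": [yaw, ...], "jaw": [jaw, ...]}. A call has exactly 5 rows; each row is the pose to reach, as a shift and turn from the pose measured when the call began, along the tool's axes at that moment; what a row does not reach only later rows make up. A row lasts 1/10 s, in which the tool goes at most 50 mm and 8.59 degrees, less where a joint would pass 70% of its speed; a pose out of reach is approached as far as the arm can. A call with a gripper value outside its range is refused whole. The fingers move at their own pace and stop on an object; FORCE is the grip in N (left out, the last holds). Time passes only in rows, so rows that repeat a pose let the fingers close, or fill a call up. It gives the time, the measured TCP pose, the force and the opening at its end, in the units of the state.
- observe(): the state, without advancing time (a new reading comes with each control period).
- imaging.snapshot(name): name is "scene" or "top" or "wrist"; returns a dict with "frame" (480x640x3 uint8, red, green, blue), "camera_matrix" (3x3 intrinsics, pixels), "cam_to_world" (4x4, takes a point from camera to world coordinates). Camera axes: x right, y down, z forward; pixel columns grow to the right and rows downward; lengths in m; the calibration is good to about 2 mm. A picture is of the moment at which its call begins. There is no depth.
- robot.hand_in(): hands the job in, once; it reports no verdict.
The state is a dict: "time_s": time; "joint_pos": joint angles; "dq": joint speeds; "joint_efforts": joint torques, N m; "eef_pos": TCP position; "orientation": TCP orientation; "force": force on the tool from outside, world axes, zero at the start; "ft_torque": the same for the moment, N m; "opening": finger opening in m.
Only numpy, scipy, OpenCV 4.12 (cv2) and the standard library are available. Lean on these libraries where they do the work, as an engineer would, in place of code of your own. Each camera call takes 0.05 s, during which the arm holds its last target. There are 200 camera calls.

## Working session

There is one attempt and no reset: what is moved stays moved. The work goes in short steps, Python scripts to look and compute and a shell command to move; the robot and the scene stay as the last step left them, time stands still between calls to the robot, and variables do not carry over. Pictures are saved under pics/ and viewed, about 8 in all and at most 12, crops included, and the job is handed in when it is done.

```bash
mkdir -p pics; cat > h.py <<'E'
import numpy as np, cv2
from workcell import observe, imaging, robot
def snap(n,f=None):
    s=imaging.snapshot(n)
    if f: cv2.imwrite(f'pics/{f}.png',cv2.cvtColor(s['frame'],cv2.COLOR_RGB2BGR)); np.savez(f'pics/{f}.npz',**s)
    return s
def ray(s,u,v):
    d=np.linalg.inv(s['camera_matrix'])@[u,v,1]; T=np.array(s['cam_to_world']); return T[:3,3],T[:3,:3]@d
def onz(s,u,v,z):
    o,d=ray(s,u,v); return o+d*(z-o[2])/d[2]
def proj(s,p):
    T=np.linalg.inv(s['cam_to_world']); c=T[:3,:3]@p+T[:3,3]; q=np.array(s['camera_matrix'])@c; return q[:2]/q[2]
E
python3 - <<'E'
from h import *
for n in('top','scene'):
    s=snap(n,n+'0'); print(n,np.round(s['cam_to_world'],3).tolist(),np.round(s['camera_matrix'],1).tolist())
print(observe())
E
```

```text
top [[0.025, -0.997, 0.077, 0.523], [-0.999, -0.022, 0.048, 0.018], [-0.046, -0.078, -0.996, 0.856], [0.0, 0.0, 0.0, 1.0]] [[470.2, 0.0, 319.4], [0.0, 470.2, 243.3], [0.0, 0.0, 1.0]]
scene [[0.171, 0.704, -0.689, 1.206], [0.985, -0.124, 0.118, -0.089], [-0.002, -0.699, -0.715, 0.73], [0.0, 0.0, 0.0, 1.0]] [[499.1, 0.0, 320.2], [0.0, 499.1, 239.1], [0.0, 0.0, 1.0]]
{'time_s': 0.1, 'joint_pos': array([-1.31800433e+00,  4.23741021e-01,  1.63057030e+00,  8.58964590e-06,
        1.08863380e+00, -1.90547428e-02]), 'dq': array([-0.00041818, -0.00114508, -0.0021073 , -0.00068878, -0.00215117,
        0.0026638 ]), 'joint_efforts': array([-6.02950568e-04, -5.45614457e+01, -2.74324554e+01,  6.43958920e-02,
        1.88188726e-02, -2.66762748e-05]), 'eef_pos': array([ 0.16769473, -0.6015907 ,  0.23301105]), 'orientation': array([-6.72064781e-04,  9.90776676e-01,  1.35503218e-01, -7.50728766e-05]), 'force': array([-0.38133955,  1.07238701,  0.26998682]), 'ft_torque': array([ 0.04963541, -0.02300506,  0.00223847]), 'opening': 0.08754967222021291}
```

View pics/top0.png

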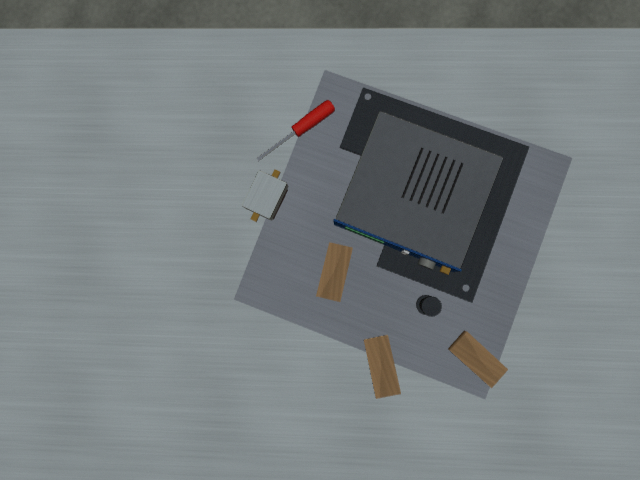

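View pics/scene0.png

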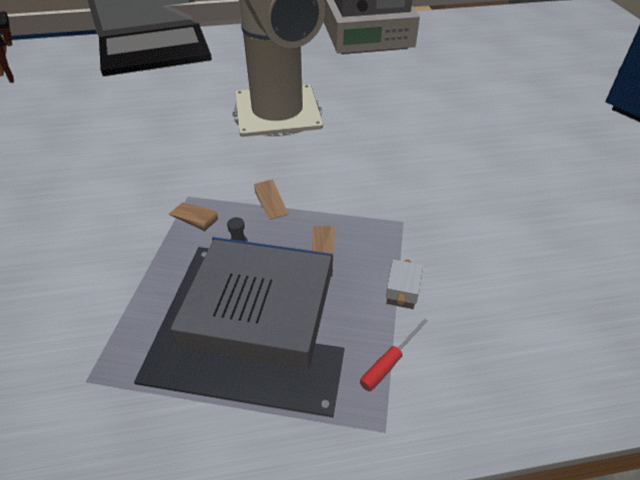

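The three wedge-like pieces are at top-view pixels (335,271), (382,366) and (478,358). The robot's left is image left, so I take (335,271), the one in front of the near-left foot, and check it in a close crop.

```bash
cat > m.py <<'E'
from h import *
s=dict(np.load('pics/top0.npz')); f=s['frame']
hsv=cv2.cvtColor(f,cv2.COLOR_RGB2HSV)
m=((hsv[...,0]>5)&(hsv[...,0]<20)&(hsv[...,1]>80)&(hsv[...,2]>60)).astype(np.uint8)
n,l,st,c=cv2.connectedComponentsWithStats(m)
for i in range(1,n):
    if st[i,4]>400:
        r=cv2.minAreaRect(np.argwhere(l==i)[:,::-1].astype(np.float32)); b=cv2.boxPoints(r)
        print(st[i],np.round(b,1).tolist(),[np.round(onz(s,*p,0.01)[:2],4).tolist() for p in b])
cv2.imwrite('pics/crop.png',cv2.cvtColor(cv2.resize(f[195:315,300:480],None,fx=4,fy=4,interpolation=cv2.INTER_CUBIC),cv2.COLOR_RGB2BGR))
E
python3 m.py
```

```text
[ 316  243   36   59 1340] [[315.79998779296875, 295.70001220703125], [328.5, 241.8000030517578], [352.20001220703125, 247.3000030517578], [339.5, 301.29998779296875]] [[0.4939, 0.0629], [0.5914, 0.0425], [0.5822, -0.0004], [0.4851, 0.0203]]
[ 449  331   58   56 1437] [[447.79998779296875, 348.3999938964844], [464.70001220703125, 329.8999938964844], [507.6000061035156, 369.20001220703125], [490.70001220703125, 387.70001220703125]] [[0.4083, -0.1712], [0.4412, -0.2005], [0.3758, -0.2742], [0.3433, -0.2451]]
[ 364  335   37   63 1468] [[363.6000061035156, 339.5], [388.1000061035156, 334.3999938964844], [400.20001220703125, 392.79998779296875], [375.6000061035156, 397.79998779296875]] [[0.4191, -0.0237], [0.4293, -0.0669], [0.3291, -0.0892], [0.3188, -0.0465]]
```

View pics/crop.png

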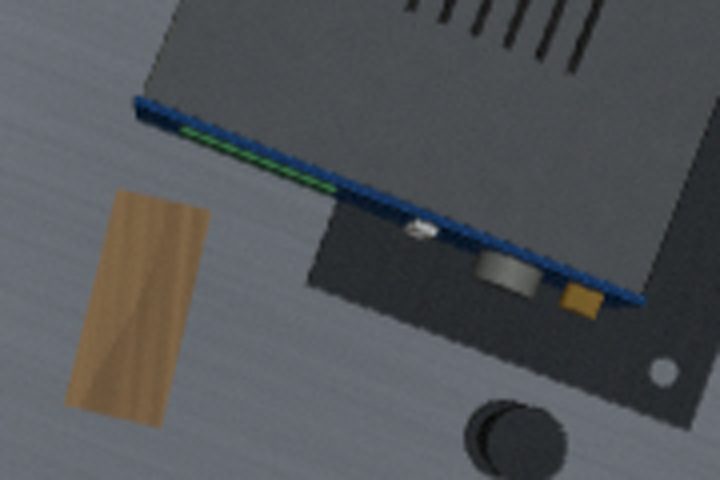

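```bash
cat > m2.py <<'E'
from h import *
s=dict(np.load('pics/top0.npz')); z=0.0825
P=[onz(s,u,v,z)[:2] for u,v in((333.6,219.2),(460.5,269.5),(503,157),(380,112))]
for a in range(4): print(np.round(P[a],4),'side',round(np.linalg.norm(P[a]-P[(a+1)%4]),4))
fwd=(P[3]-P[0]+P[2]-P[1]); yl=(P[0]-P[1]+P[3]-P[2]); a=np.arctan2(fwd[1],fwd[0]); b=np.arctan2(-yl[0],yl[1]); yaw=(a*200+b*220)/420
print('yaw',np.degrees([a,b,yaw]))
x=np.array([np.cos(yaw),np.sin(yaw)]); y=np.array([-x[1],x[0]])
c=np.mean(P,0); print('centre',c,'foot',c-.078*x+.088*y,'corner-based',P[0]+.022*x-.022*y)
F=c-.078*x+.088*y
W=[onz(s,300+u/4,195+v/4,h)[:2] for (u,v),h in zip(((118,190),(210,210),(160,427),(65,405)),(.003,.003,.023,.023))]
print('wedge',np.round(W,4), [np.linalg.norm(W[i]-W[(i+1)%4]) for i in range(4)])
d=(W[0]+W[1]-W[2]-W[3])/2; print('wedge dir',np.degrees(np.arctan2(d[1],d[0])),'thick mid',(W[2]+W[3])/2,'tip mid',(W[0]+W[1])/2)
t=(W[2]+W[3])/2; print('to foot dir',np.degrees(np.arctan2(*(F-t)[::-1])))
for n in((.5,.5),): pass
# plate inner edges relative to foot
E
python3 m2.py
```

```text
[0.6232 0.0329] side 0.222
[ 0.545  -0.1748] side 0.1989
[ 0.7317 -0.2435] side 0.2158
[ 0.8059 -0.0408] side 0.197
yaw [-21.06851357 -20.36981246 -20.70252728]
centre [ 0.67645659 -0.10653584] foot [0.63460259 0.00335612] corner-based [0.63598249 0.00455488]
wedge [[ 0.5906  0.0409]
 [ 0.5824 -0.0011]
 [ 0.4849  0.0194]
 [ 0.4934  0.0615]] [np.float64(0.04274672843261241), np.float64(0.0996301082459289), np.float64(0.04290962027159545), np.float64(0.09936597594254233)]
wedge dir -11.908449519764133 thick mid [0.48917533 0.04043575] tip mid [0.58653199 0.01990448]
to foot dir -14.30395082187093
```

The wedge is confirmed: its thin (upper) end points at the near-left corner. Estimates: foot ≈ (0.635, 0.004), wedge heading −12°, bearing to the foot −14°. Measured sizes match those given. I'm setting out.

```bash
cat > go.py <<'E'
import sys
from h import *
from scipy.spatial.transform import Rotation as R
o=observe(); q=o['orientation']; M=R.from_quat([*q[1:],q[0]]).as_matrix()
hd=np.degrees(np.arctan2(M[1,0],M[0,0]))
print('pos',np.round(o['eef_pos'],4),'head',round(hd,1),'F',np.round(o['force'],1),'j6',round(o['joint_pos'][5],2),'t',round(o['time_s'],2))
if len(sys.argv)>3:
    d=M.T@(np.array(sys.argv[1:4],float)-o['eef_pos']); print('dp cm',np.round(d*100,2))
if len(sys.argv)>4: print('yaw',round(hd-float(sys.argv[4]),1))
E
python3 go.py 0.635 0.004 0.20 -14
```

```text
pos [ 0.1677 -0.6016  0.233 ] head 15.6 F [-0.4  1.1  0.3] j6 -0.02 t 0.1
dp cm [ 61.27 -45.78   3.37]
yaw 29.6
```

```bash
python3 -m inch '{"dp":[[4,-3,0.2],[8,-6,0.5],[12,-9,0.7],[16,-12,1],[20,-15,1.1]],"yaw":[0,0,0,0,0],"jaw":[-1,-1,-1,-1,-1]}' 20; python3 go.py 0.635 0.004 0.20 -14
```

```text
time_s: 0.6
eef_pos: [0.3203, -0.4019, 0.2218]
orientation: [-0.001, 0.991, 0.135, -0.0]
force: [1.0, -0.5, -0.1]
opening: 0.0511
pos [ 0.3203 -0.4019  0.2218] head 15.5 F [ 1.  -0.5 -0.1] j6 0.38 t 0.6
dp cm [ 41.2  -30.67   2.23]
yaw 29.5
```

```bash
python3 -m inch '{"dp":[[4,-3,0.2],[8,-6,0.5],[12,-9,0.7],[16,-12,1],[20,-15,1.1]],"yaw":[3,6,9,12,15],"jaw":[-1,-1,-1,-1,-1]}'; python3 go.py 0.635 0.004 0.20 -14
```

```text
time_s: 1.1
eef_pos: [0.4721, -0.2036, 0.2108]
orientation: [-0.001, 1.0, 0.004, -0.001]
force: [1.0, -0.5, -0.2]
opening: 0.0114
pos [ 0.4721 -0.2036  0.2108] head 0.4 F [ 1.  -0.5 -0.2] j6 1.13 t 1.1
dp cm [ 16.44 -20.64   1.1 ]
yaw 14.4
```

```bash
python3 -m inch '{"dp":[[3,-4,0.2],[6.5,-8.5,0.5],[10,-13,0.7],[13.5,-17,1],[16.4,-20.6,1.1]],"yaw":[3,6,9,12,14.4],"jaw":[-1,-1,-1,-1,-1]}'; python3 - <<'E'
from h import *
snap('wrist','w1')
E
python3 go.py 0.635 0.004 0.12 -14
```

```text
time_s: 1.6
eef_pos: [0.6255, -0.0066, 0.1999]
orientation: [-0.001, 0.992, -0.123, -0.001]
force: [1.2, -1.1, -0.2]
opening: 0.0007
pos [ 0.63   -0.0014  0.2002] head -14.1 F [4.  3.5 0.3] j6 1.79 t 1.65
dp cm [ 0.34 -0.6   8.02]
yaw -0.1
```

View pics/w1.png

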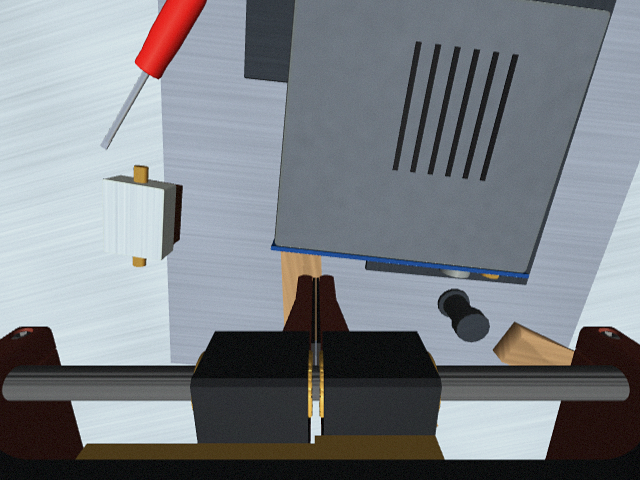

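The wrist view shows the instrument's near-left top corner at about (274,247), with the wedge just below it at (300,280). I'll use this view to check the corner position.

```bash
python3 - <<'E'
from h import *
s=dict(np.load('pics/w1.npz'))
P=[onz(s,u,v,.0825)[:2] for u,v in((273,246),(528,275),(610,10))]
print(P,np.linalg.norm(P[0]-P[1]),np.linalg.norm(P[2]-P[1]))
a=np.radians(-20.7);x=np.array([np.cos(a),np.sin(a)]);y=np.array([-x[1],x[0]])
print(P[0]+.022*x-.022*y)
E
python3 -m inch '{"dp":[[0.1,-0.2,2],[0.2,-0.4,4],[0.3,-0.6,6],[0.3,-0.6,8],[0.3,-0.6,8]],"yaw":[0,0,0,0,0],"jaw":[-1,-1,-1,-1,-1]}'; python3 go.py 0.635 0.004 0.097 -14
```

```text
[array([0.62450088, 0.02985768]), array([ 0.5462006 , -0.17497147]), array([ 0.7323903 , -0.24050685])] 0.21928500263789857 0.19738665791384258
[0.6373042  0.00150146]
time_s: 2.15
eef_pos: [0.6323, 0.0042, 0.1171]
orientation: [-0.002, 0.992, -0.122, -0.002]
force: [-0.1, -0.6, -0.6]
opening: 0.0004
pos [0.6323 0.0042 0.1171] head -14.0 F [-0.1 -0.6 -0.6] j6 1.8 t 2.15
dp cm [ 0.27 -0.04  2.01]
yaw -0.0
```

```bash
python3 -m inch '{"dp":[[0.2,0,0.5],[0.3,0,1],[0.3,0,1.5],[0.3,0,1.8],[0.3,0,1.8]],"yaw":[0,0,0,0,0],"jaw":[-1,-1,-1,-1,-1]}'; python3 -m inch '{"dp":[[0,0,0.1],[0,0,0.2],[0,0,0.3],[0,0,0.4],[0,0,0.5]],"yaw":[0,0,0,0,0],"jaw":[-1,-1,-1,-1,-1]}'; python3 -m inch '{"dp":[[0,0,0.1],[0,0,0.2],[0,0,0.2],[0,0,0.2],[0,0,0.2]],"yaw":[0,0,0,0,0],"jaw":[-1,-1,-1,-1,-1]}'
```

```text
time_s: 2.65
eef_pos: [0.635, 0.0035, 0.099]
orientation: [-0.002, 0.992, -0.122, -0.002]
force: [0.6, -0.9, 0.0]
opening: 0.0003
time_s: 3.15
eef_pos: [0.635, 0.0036, 0.0939]
orientation: [-0.002, 0.992, -0.122, -0.002]
force: [0.0, 0.4, 0.5]
opening: 0.0004
time_s: 3.65
eef_pos: [0.635, 0.0037, 0.0921]
orientation: [-0.002, 0.992, -0.122, -0.002]
force: [-2.2, 1.9, 4.2]
opening: 0.0004
```

```bash
for i in 1; do python3 -m inch '{"dp":[[0,0,0.05],[0,0,0.1],[0,0,0.15],[0,0,0.2],[0,0,0.2]],"yaw":[0,0,0,0,0],"jaw":[-1,-1,-1,-1,-1]}';  python3 -m inch '{"dp":[[0,0,0.05],[0,0,0.1],[0,0,0.15],[0,0,0.2],[0,0,0.2]],"yaw":[0,0,0,0,0],"jaw":[-1,-1,-1,-1,-1]}'; python3 -m inch '{"dp":[[0,0,0.05],[0,0,0.1],[0,0,0.1],[0,0,0.1],[0,0,0.1]],"yaw":[0,0,0,0,0],"jaw":[-1,-1,-1,-1,-1]}'; done | egrep 'pos|force'
```

```text
eef_pos: [0.635, 0.0039, 0.0901]
force: [-2.5, 3.1, 5.2]
eef_pos: [0.635, 0.004, 0.0881]
force: [-2.5, 3.9, 4.8]
eef_pos: [0.635, 0.0041, 0.0871]
force: [-2.3, 4.5, 4.9]
```

```bash
(python3 -m inch '{"dp":[[-0.04,-0.04,0.05],[-0.08,-0.08,0.1],[-0.1,-0.1,0.15],[-0.12,-0.12,0.2],[-0.12,-0.12,0.2]],"yaw":[0,0,0,0,0],"jaw":[-1,-1,-1,-1,-1]}';  python3 -m inch '{"dp":[[-0.03,-0.03,0.05],[-0.05,-0.05,0.1],[-0.06,-0.06,0.1],[-0.06,-0.06,0.1],[-0.06,-0.06,0.1]],"yaw":[0,0,0,0,0],"jaw":[-1,-1,-1,-1,-1]}') | egrep 'pos|force'
```

```text
eef_pos: [0.6344, 0.0052, 0.0854]
force: [-2.4, 1.0, 6.3]
eef_pos: [0.6344, 0.0053, 0.0852]
force: [-3.2, 0.6, 10.0]
```

```bash
(python3 -m inch '{"dp":[[-0.01,-0.01,0.05],[-0.01,-0.01,0.1],[-0.02,-0.02,0.15],[-0.02,-0.02,0.15],[-0.02,-0.02,0.15]],"yaw":[0,0,0,0,0],"jaw":[-1,-1,-1,-1,-1]}';  python3 -m inch '{"dp":[[0.07,0.07,-0.15],[0.15,0.15,-0.3],[0.2,0.2,-0.45],[0.3,0.3,-0.6],[0.38,0.38,-0.8]],"yaw":[0,0,0,0,0],"jaw":[-1,-1,-1,-1,-1]}';python3 -m inch '{"dp":[[0,0,-0.2],[0,0,-0.5],[0,0,-2],[0,0,-3.5],[0,0,-4]],"yaw":[0,0,0,0,0],"jaw":[-1,-1,-1,-1,-1]}') | egrep 'pos|force'; python3 - <<'E'
from h import *
snap('top','top1')
E
python3 go.py 0.435 0.056 0.15 -13
```

```text
eef_pos: [0.6345, 0.0053, 0.0851]
force: [-5.3, 2.9, 14.8]
eef_pos: [0.6373, 0.0004, 0.0929]
force: [0.8, 0.4, -0.2]
eef_pos: [0.6388, 0.0002, 0.1356]
force: [0.4, -0.1, 1.0]
pos [6.388e-01 2.000e-04 1.358e-01] head -14.0 F [-0.1 -0.1  1. ] j6 1.79 t 7.7
dp cm [-21.13  -0.48  -1.46]
yaw -1.0
```

The rock was clear: contact at TCP z≈0.0925 and a hard stop at 0.0852, so the hang is about 7.5 mm. That agrees with 74 + 11 mm + h. Next I move behind the wedge.

```bash
(python3 -m inch '{"dp":[[-4,0,-1],[-8,0,-1.5],[-12,-0.2,-1.5],[-16,-0.3,-1.5],[-19.8,-0.4,-1.5]],"yaw":[0,0,0,0,0],"jaw":[-0.65,-0.65,-0.65,-0.65,-0.65]}' ) | egrep 'pos|force|open'; python3 - <<'E'
from h import *
snap('wrist','w2');s=snap('top','top2')
a=cv2.imread('pics/top0.png');b=cv2.imread('pics/top2.png');c=np.hstack([a[60:310,230:580],b[60:310,230:580]]);cv2.imwrite('pics/cmp.png',c)
E
python3 go.py 0.450 0.05 0.021 -14
```

```text
eef_pos: [0.4459, 0.0523, 0.1507]
force: [0.3, 0.7, 0.4]
opening: 0.0152
pos [0.4423 0.0525 0.15  ] head -13.9 F [0.6 0.6 0.1] j6 1.9 t 8.3
dp cm [ 0.84  0.09 12.9 ]
yaw 0.1
```

View pics/w2.png

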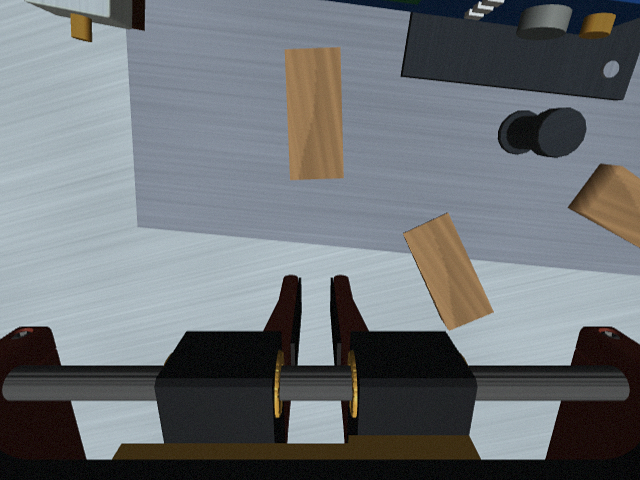

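View pics/cmp.png

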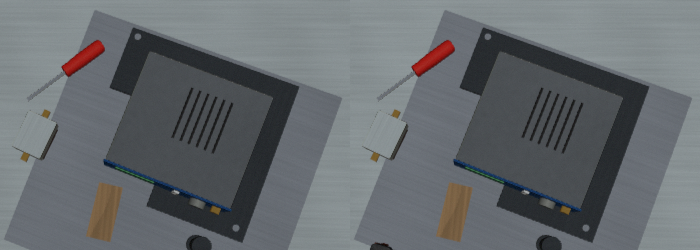

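The instrument sits as it did before. The wedge is straight ahead of the open fingers, with its thick end at about (290–343, 180) in the wrist view. I'll check its position there and lower the hand.

```bash
python3 - <<'E'
from h import *
s=dict(np.load('pics/w2.npz'))
print([np.round(onz(s,u,v,z),4)[:2] for u,v,z in((290,180,.023),(343,178,.023),(341,48,.003),(286,49,.003))])
E
python3 -m inch '{"dp":[[0.8,0.1,4],[0.8,0.1,8],[0.8,0.1,11],[0.8,0.1,12.5],[0.8,0.1,12.9]],"yaw":[0,0,0,0,0],"jaw":[-0.65,-0.65,-0.65,-0.65,-0.65]}'| egrep 'pos|force'
```

```text
[array([0.4938, 0.0617]), array([0.4849, 0.0194]), array([ 0.5812, -0.002 ]), array([0.591, 0.04 ])]
eef_pos: [0.4496, 0.0498, 0.0194]
force: [-0.1, -0.3, -0.3]
```

```bash
(python3 -m inch '{"dp":[[1,0,-0.1],[2,0,-0.1],[2.7,0,-0.1],[3.3,0,-0.1],[4,0,-0.1]],"yaw":[0,0,0,0,0],"jaw":[-0.65,-0.65,-0.65,-0.65,-0.65]}'; python3 -m inch '{"dp":[[0.7,0,0],[1.4,0,0],[2.1,0,0],[2.8,0,0],[3.4,0,0]],"yaw":[0,0,0,0,0],"jaw":[-0.65,-0.65,-0.65,-0.65,-0.65]}'; python3 -m inch '{"dp":[[0.3,0,0],[0.6,0,0],[0.9,0,0],[1.2,0,0],[1.5,0,0]],"yaw":[0,0,0,0,0],"jaw":[-0.65,-0.65,-0.65,-0.65,-0.65]}')| egrep 'pos|force'; python3 go.py 0.5516 0.024 0.021 -14
python3 - <<'E'
from h import *
s=snap('wrist','w3')
E
```

```text
eef_pos: [0.4891, 0.04, 0.0208]
force: [0.2, 0.2, 0.9]
eef_pos: [0.5226, 0.0317, 0.0206]
force: [-0.7, 0.6, 1.3]
eef_pos: [0.5374, 0.028, 0.0205]
force: [-0.4, -0.2, -0.0]
pos [0.5374 0.028  0.0205] head -14.0 F [-0.4 -0.2 -0. ] j6 1.84 t 10.3
dp cm [ 1.48  0.05 -0.05]
yaw 0.0
```

View pics/w3.png

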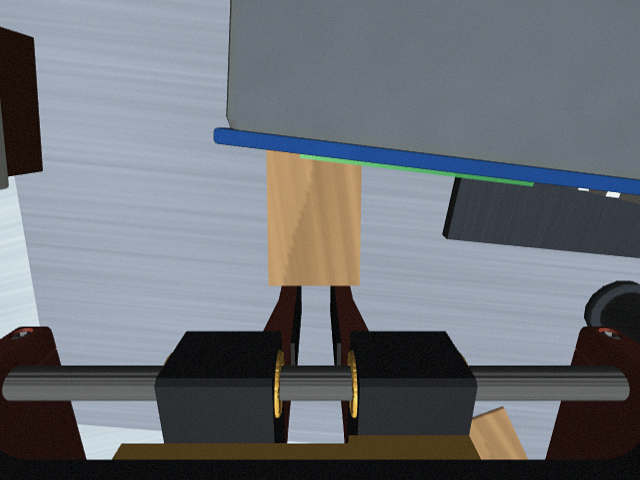

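```bash
(python3 -m inch '{"dp":[[0.2,0,0],[0.4,0,0],[0.6,0,0],[0.7,0,0],[0.8,0,0]],"yaw":[0,0,0,0,0],"jaw":[-0.65,-0.65,-0.65,-0.65,-0.65]}'; python3 -m inch '{"dp":[[0.05,0,0],[0.1,0,0],[0.15,0,0],[0.2,0,0],[0.2,0,0]],"yaw":[0,0,0,0,0],"jaw":[-0.65,-0.65,-0.65,-0.65,-0.65]}'; python3 -m inch '{"dp":[[0.05,0,0],[0.1,0,0],[0.1,0,0],[0.1,0,0],[0.1,0,0]],"yaw":[0,0,0,0,0],"jaw":[-0.65,-0.65,-0.65,-0.65,-0.65]}')| egrep 'pos|force'
```

```text
eef_pos: [0.5458, 0.026, 0.0206]
force: [-1.0, 0.6, 0.4]
eef_pos: [0.5477, 0.0255, 0.0206]
force: [-1.0, 0.3, 0.7]
eef_pos: [0.5483, 0.0253, 0.0205]
force: [-2.6, 0.9, 3.1]
```

```bash
(python3 -m inch '{"dp":[[0.03,0,0],[0.06,0,0],[0.1,0,0],[0.1,0,0],[0.1,0,0]],"yaw":[0,0,0,0,0],"jaw":[-0.65,-0.65,-0.65,-0.65,-0.65]}')| egrep 'pos|force'
```

```text
eef_pos: [0.5488, 0.0251, 0.0205]
force: [-5.6, 2.0, 4.3]
```

The push force rose to 6 N with the TCP 90 mm short of the foot, where 87–90 mm was predicted, so the wedge is snug. I back off and press the corner.

```bash
(python3 -m inch '{"dp":[[-0.5,0,0],[-1.5,0,0],[-3,0,0],[-4,0,-0.5],[-5,0,-3]],"yaw":[0,0,0,0,0],"jaw":[-0.65,-0.65,-0.65,-0.65,-0.65]}'; python3 -m inch '{"dp":[[0,0,-3],[0,0,-6],[0,0,-9],[0,0,-9],[0,0,-9]],"yaw":[0,0,0,0,0],"jaw":[-1,-1,-1,-1,-1]}')| egrep 'pos|force'; python3 go.py 0.636 0.003 0.12 -14; python3 - <<'E'
from h import *
s=snap('top','top3'); snap('wrist','w4')
cv2.imwrite('pics/c3.png',cv2.resize(cv2.imread('pics/top3.png')[195:315,300:480],None,fx=4,fy=4,interpolation=cv2.INTER_CUBIC))
E
```

```text
eef_pos: [0.4981, 0.0372, 0.0495]
force: [0.7, -0.2, 0.2]
eef_pos: [0.4991, 0.0371, 0.1402]
force: [-0.4, 0.3, -1.7]
pos [0.4991 0.0371 0.1402] head -13.9 F [-0.4  0.3 -1.7] j6 1.86 t 13.35
dp cm [1.412e+01 1.000e-02 1.920e+00]
yaw 0.1
```

View pics/w4.png

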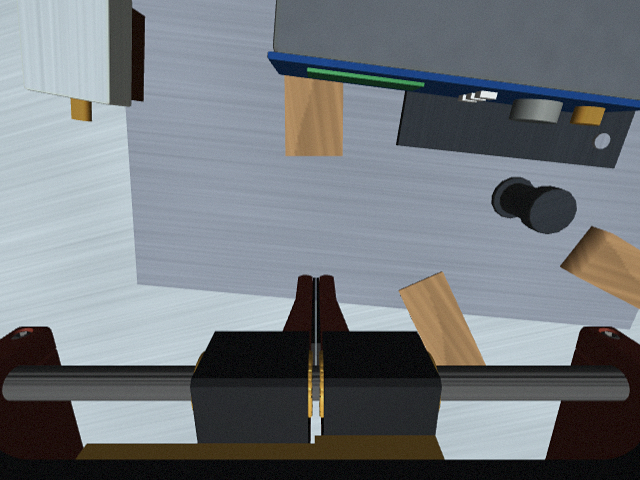

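The wedge lies square under the corner, its thick end at (285–343, 155). Now the proving press.

```bash
(python3 -m inch '{"dp":[[3,0,0],[7,0,0],[11,0,0.5],[14.1,0,1],[14.1,0,2]],"yaw":[0,0,0,0,0],"jaw":[-1,-1,-1,-1,-1]}'; python3 -m inch '{"dp":[[0,0,0.6],[0,0,1.2],[0,0,1.8],[0,0,2.1],[0,0,2.3]],"yaw":[0,0,0,0,0],"jaw":[-1,-1,-1,-1,-1]}')| egrep 'pos|force'; python3 go.py 0.636 0.003 0.092 -14
```

```text
eef_pos: [0.638, 0.0021, 0.1159]
force: [-0.1, 0.5, 0.5]
eef_pos: [0.6374, 0.0023, 0.0927]
force: [-1.0, 0.2, 1.1]
pos [0.6374 0.0023 0.0927] head -14.0 F [-1.   0.2  1.1] j6 1.8 t 14.45
dp cm [-0.15 -0.03  0.07]
yaw 0.0
```

```bash
(python3 -m inch '{"dp":[[0,0,0.05],[0,0,0.1],[0,0,0.15],[0,0,0.15],[0,0,0.15]],"yaw":[0,0,0,0,0],"jaw":[-1,-1,-1,-1,-1]}';python3 -m inch '{"dp":[[0,0,0.05],[0,0,0.1],[0,0,0.15],[0,0,0.15],[0,0,0.15]],"yaw":[0,0,0,0,0],"jaw":[-1,-1,-1,-1,-1]}'; python3 -m inch '{"dp":[[0,0,0.05],[0,0,0.1],[0,0,0.15],[0,0,0.15],[0,0,0.15]],"yaw":[0,0,0,0,0],"jaw":[-1,-1,-1,-1,-1]}' )| egrep 'pos|force'
```

```text
eef_pos: [0.6374, 0.0024, 0.0924]
force: [-3.6, 1.1, 7.8]
eef_pos: [0.6376, 0.0026, 0.0923]
force: [-4.5, 0.8, 12.5]
eef_pos: [0.6377, 0.0025, 0.0923]
force: [-5.8, -0.8, 14.5]
```

```bash
(python3 -m inch '{"dp":[[-0.03,0,0.1],[-0.06,0,0.2],[-0.06,0,0.3],[-0.06,0,0.4],[-0.06,0,0.4]],"yaw":[0,0,0,0,0],"jaw":[-1,-1,-1,-1,-1]}';python3 -m inch '{"dp":[[-0.03,0,0.1],[-0.06,0,0.2],[-0.06,0,0.3],[-0.06,0,0.4],[-0.06,0,0.4]],"yaw":[0,0,0,0,0],"jaw":[-1,-1,-1,-1,-1]}' )| egrep 'pos|force'
```

```text
eef_pos: [0.6377, 0.0027, 0.0919]
force: [-11.0, -0.6, 30.2]
eef_pos: [0.638, 0.0029, 0.0918]
force: [-11.2, 0.3, 33.6]
```

```bash
(python3 -m inch '{"dp":[[0,0,-0.3],[0,0,-0.6],[0,0,-1],[0,0,-3],[0,0,-6]],"yaw":[0,0,0,0,0],"jaw":[-1,-1,-1,-1,-1]}';python3 -m inch '{"dp":[[-4,0,-2],[-8,0,-4],[-12,0,-5],[-15,0,-5],[-18,0,-5]],"yaw":[0,0,0,0,0],"jaw":[-1,-1,-1,-1,-1]}' ;python3 -m inch '{"dp":[[0,0,0],[0,0,0],[0,0,0],[0,0,0],[0,0,0]],"yaw":[0,0,0,0,0],"jaw":[-1,-1,-1,-1,-1]}' )| egrep 'pos|force'; python3 - <<'E'
from h import *
snap('top','top4');snap('wrist','w5');snap('scene','scene5')
a=cv2.imread('pics/top0.png');b=cv2.imread('pics/top4.png')
cv2.imwrite('pics/cmp2.png',np.hstack([a[60:410,230:580],b[60:410,230:580]]))
d=cv2.absdiff(a,b).max(2)[90:215,335:535]; print('instrument area diff px>25:',(d>25).sum())
for w,z in(('w2',.0825),('w5',.0825)): pass
s=dict(np.load('pics/w5.npz')); print(observe()['time_s'],observe()['force'])
E
```

```text
eef_pos: [0.6365, 0.0028, 0.15]
force: [1.0, 0.9, -0.1]
eef_pos: [0.4609, 0.0465, 0.2015]
force: [-0.5, 0.6, -1.0]
eef_pos: [0.4616, 0.0463, 0.2012]
force: [0.1, 1.0, 0.2]
instrument area diff px>25: 1
18.6 [ 0.16566915 -0.02183495 -0.71647456]
```

View pics/cmp2.png

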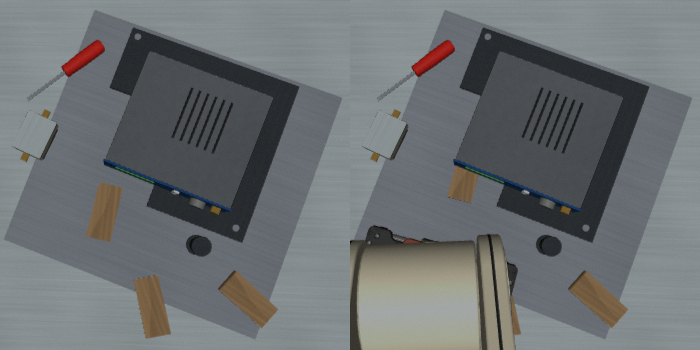

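View pics/w5.png

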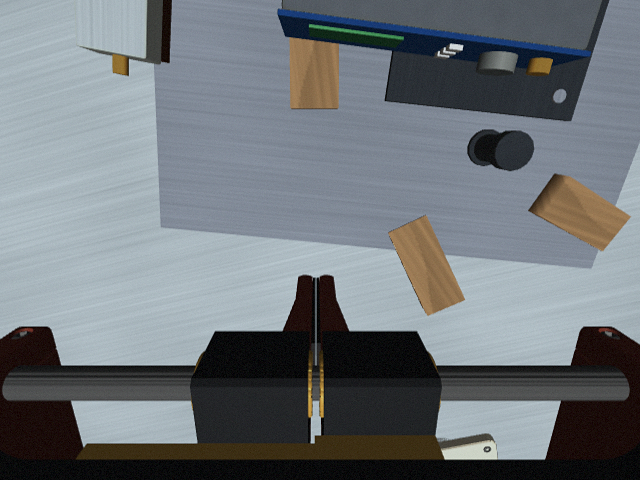

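The instrument and the bystanders are unmoved, and the hand is clear. One numeric check that the press did not squeeze the wedge out, then hand in.

```bash
python3 - <<'E'
from h import *
for f,p in(('w4',((285,155),(343,155.5))),('w5',((291,108),(339,108)))):
    s=dict(np.load(f'pics/{f}.npz')); print(f,[np.round(onz(s,*q,.023)[:2],4) for q in p])
robot.hand_in()
E
```

```text
w4 [array([0.5655, 0.0438]), array([0.5545, 0.0009])]
w5 [array([0.5641, 0.0431]), array([0.5536, 0.001 ])]
the job is handed in; nothing more can be done
```

The job is done and handed in at about 18.6 s of the 72 s allowed; the hand-in gave no verdict.

- **First press:** I pressed the near-left corner with the closed fingertips. It gave way at about 5 N, went down about 7.5 mm and met the bench, then held to about 15 N. It came back up when released.
- **Wedge:** I took the leftmost of the three look-alikes and pushed it thin end first under the foot. The push force rose from about 1 N to 6 N within 2 mm of the predicted snug position, and I stopped there.
- **Second press:** The corner top was at the same height as before within the 0.5 mm I could resolve, so there is no sign of jacking. Pressed to about 34 N it gave only about 0.5 mm, part of which is arm and finger flex, against 7.5 mm before.
- **Final images:** The instrument matches the start picture to the pixel (one pixel differs). The module, termination and driver look unmoved, and so do the other two wedges. The hand is clear, with forces back at noise level.
- **Small disagreements:**
  - The wedge's thick end reads about 1 mm further out after the second press than before it, which is within the 2 mm calibration.
  - In the first press I did not at first follow the corner's outward swing, so up to 5 N of sideways drag built up. I then moved with it, and the instrument did not shift.

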